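# Fit the idler and hold the belt tensioner open

### The job

Get the belt tensioner ready for its belt: first set the loose flanged idler pulley fully down over the spindle of the tensioner arm, with the arm still at rest. Then push the arm back by its upright black post, past the click of its ratchet and clearly beyond it, and finish still holding it compressed there by the post, so that your push and not the pawl carries the spring. Leave the other things on the bench where they are.

Things in the scene. Friction and masses are not known exactly. Their poses are not given: they have to be found in the camera images.
- tensioner: The belt tensioner: a grey steel plate 180 (its x) x 240 (its y) x 12 mm bolted to the bench, with the sprung arm on it. Origin at the centre of its underside. At rest the arm slants from the pivot (at y = -65 mm on the plate) to the left, its free end nearest the robot. Two rubber-capped stop studs on the plate are 38 mm high.
- pivot (a point): Centre of the arm's vertical pivot, at the height of the arm's top face, 40 mm above the bench. The steel arm, 24 mm wide, turns level about it; a boss with a torsion spring, 33 mm across, rises here to 78 mm. The point turns with the arm: its y axis runs along the arm from pivot to post, z is up.
- push_post: The upright round black post at the free end of the arm, 160 mm from the pivot (60 mm beyond the spindle, on the same line): 16 mm in diameter, 60 mm high. Origin at its foot, on its axis, 40 mm above the bench; its top is 100 mm above the bench; it is a sleeve that turns freely about its own axis. Clear room on both sides.
- tensioner_arm (a joint): Arm angle (rad): 0 at rest, growing as the post is pushed back away from the robot, clockwise seen from above. A spring drives it back: the push at the post is about 2.5 N at 0, 8 N more per rad, and up to 3 N more on the ratchet tooth (0.2 to 0.57). Click at about 0.58; let go after it, the arm rests on the pawl near 0.59. Rigid stop at 0.90.
- spindle_seat (a point): Centre of the idler seat, a 32 mm disc on the arm 100 mm from the pivot, 42 mm above the bench. From it the steel spindle, 15 mm in diameter, rises 43 mm; its last 9 mm are tapered to 6 mm.
- pawl (a joint): Travel of the sprung pawl slider on the plate beside the pivot in m: 0 home, about 0.005 on top of the tooth; it snaps home again at the click. Works by itself.
- idler: The loose idler pulley: bare aluminium, standing on the bench with its axis upright, flanges 48 mm in diameter, 34 mm high, open bore 22 mm right through. Origin at the centre of its underside, z up along the axis. 0.1 kg.
- tape_black: Bystander: roll of black tape lying flat, 61 mm in diameter, 19 mm high. Origin at the centre of its underside.
- bolt_2: Bystander: steel bolt with nut standing upright, about 22 mm wide, 43 mm high. Origin at the centre of its underside.
- tape_measure: Bystander: tape measure, 87 x 78 x 35 mm. Origin at the centre of its underside.
- chuck_key: Bystander: drill chuck key lying flat, 69 x 88 x 20 mm. Origin at the centre of its underside.
There are look-alikes about, which are no part of the job. Of the things that look like the idler, take the one that is farthest from the robot's base at the start.

How it is judged:
On the way, in this order (a step that is already met when the one before it is completed fails the run):
1. the idler sits fully down on the spindle while the arm is still near rest (horizontal distance between idler and spindle_seat below 0.007 m and z of idler in the frame of spindle_seat below 0.004 m and angle between idler's own z axis and vertical below 0.12 rad and value of joint tensioner_arm below 0.2 rad), for 0.2 s.
2. the arm is pushed back past the click (value of joint tensioner_arm above 0.64 rad), for 0.2 s.
At the end, for the whole second after the job is handed in: The program ends holding: the idler sits flat on its seat (within 7 mm of the spindle's axis, 4 mm of the seat), the arm is held still beyond 0.64 rad, past the click and off the pawl, with the pawl home, and the fingers bear on the post with more than 3 N (horizontal distance between idler and spindle_seat below 0.007 m and z of idler in the frame of spindle_seat between -0.004 and 0.004 m and angle between idler's own z axis and vertical below 0.12 rad and value of joint tensioner_arm above 0.64 rad and velocity of joint tensioner_arm between -0.05 and 0.05 rad/s and value of joint pawl below 0.003 m and contact force between the fingers and push_post above 3 N); the arm keeps its last pose, push and grip.
It fails at once if a bystander is moved by more than 30 mm (distance of any of tape_black, bolt_2, tape_measure, chuck_key from where it was at the start of the episode above 0.03 m).
It also fails if it takes over 48 s, if anything falls off the work surface, if the arm or the gripper's body presses on something with over 40 N, if the wrist force passes 120 N, or if a joint passes its speed limit or range.

### The arm

A 6-joint arm with a two-finger parallel gripper is mounted at the origin on a cart in front of the work surface, level with it; the furniture and walls round the work are solid. World frame = base frame: x ahead of the robot, y to its left, z up, the work surface at z = 0. Lengths are in m, angles in rad, forces in N, time in s.
With the tool pointing down it reaches from about 0.35 to 0.85 m from the base axis. Payload 8.1 kg.
Tool frame: the origin (TCP) lies at the centre of the arm's flange, where the gripper is bolted on; the fingertips stand 186 mm ahead of it and the grasp point (between the pads) lies 167 mm ahead of it; z points along the fingers, y is the line along which they close (so a half turn about z gives the same grasp; the last joint's range is limited). The gripper opens to 93 mm and grips with 3 to 60 N. Pads are 15 mm wide; open, the fingers measure 128 mm over their backs; the gripper's body (75 mm by 188 mm) begins 65 mm behind the grasp point.
Start: joints at [-1.19, 0.13, 1.488, -0, 1.523, -0.085], TCP at [0.27, -0.536, 0.405] pointing down, gripper open.
Joint ranges: [-2.96, 2.96], [-0.89, 2.26], [0.02, 2.5], [-1.34, 4.48], [0, 2.73], [-2.66, 2.66]. Speed limits (rad/s): [2.39, 2.39, 2.79, 3.14, 3.14, 3.14].

### API

Orientations are given as a rotation vector (axis times angle).
In Python, from plant import robot gives the robot as it stands.
- The arm moves only by the tool apply_moves, never from a script. Its argument "series" is a list of rows, each a list of 2 entries, a list of its own where there are three numbers: the shift along the tool's x, y, z in mm, then the turn, a rotation vector about the tool's x, y, z in rad. A call has 1 to 12 rows; each row shifts and turns the commanded pose from where the row before left it, along the tool's axes as they then stand; what a row does not reach is not made up. A row lasts 1/12 s, in which the tool goes at most 41.7 mm and 7.16 degrees, less where a joint would pass 70% of its speed; a pose out of reach is approached as far as the arm can. A call is refused whole if a number of a shift passes 41.7 or a number of a turn 0.125, either way. A call with a gripper value outside its range is refused whole. "claw" is the opening, from 0 (shut) to 1 (fully open), set as the call begins (left out, the last holds). The fingers move at their own pace and stop on an object; "newtons" is the grip in N (left out, the last holds). Time passes only in rows, so rows that do not move let the fingers close. It gives the time, the measured TCP pose, the force, the opening and the grip force at its end, in the units of the state.
- robot.read_state(): the state, without advancing time (a new reading comes with each control period).
- robot.read_camera(name): name is "scene" or "top"; returns (picture, depth): 480x640x3 uint8, blue, green, red; 480x640 float32, m along the optical axis (not along the pixel's ray), 0 where there is no reading.
- robot.calibration(name): a dict with "fx", "fy", "cx", "cy" (pixels), "extrinsics" (4x4, takes a point from world to camera coordinates). Camera axes: x right, y down, z forward; pixel columns grow to the right and rows downward; lengths in m; the calibration is good to about 2 mm. A picture is of the moment at which its call begins. calibration takes no time and is no camera call.
- robot.close_job(): hands the job in; it is judged then, once.
The state is a dict: "t": time; "q": joint angles; "dq": joint speeds; "joint_torque": joint torques, N m; "tool_pos": TCP position; "orientation": TCP orientation; "force": force on the tool from outside, world axes, zero at the start; "wrist_torque": the same for the moment, N m; "opening": finger opening in m; "gripper_force": force on a finger pad.
Only numpy, scipy, OpenCV 4.12 (cv2) and the standard library are available. Lean on these libraries where they do the work, as an engineer would, in place of code of your own. Each camera call takes 0.05 s, during which the arm holds its last target. There are 200 camera calls.

## Working session

There is one attempt and no reset: what is moved stays moved. The work goes in short steps, Python scripts to look and compute and a tool call to move; the robot and the scene stay as the last step left them, time stands still between calls to the robot, and variables do not carry over. Pictures are saved under pics/ and viewed, at most 10 in all, crops included, and the job is handed in when it is done.

Besides the shell and the picture viewer there is one more tool, called after "Request:" by a JSON object that holds its "name" and its "arguments", one argument or row to a line. apply_moves: Moves the arm, as the interface text tells. Its arguments: {"type":"object","properties":{"series":{"type":"array"},"claw":{"type":"number"},"newtons":{"type":"number"}},"required":["series"]}

```bash
mkdir -p pics; cat > h.py <<'E'
import numpy as np,cv2
from plant import robot
from scipy.spatial.transform import Rotation as R
def ray(cam,u,v,z):
    c=robot.calibration(cam);T=np.linalg.inv(np.array(c["extrinsics"]))
    d=T[:3,:3]@np.array([(u-c["cx"])/c["fx"],(v-c["cy"])/c["fy"],1]);o=T[:3,3]
    return o+d*(z-o[2])/d[2]
def pts(cam,dep):
    c=robot.calibration(cam);T=np.linalg.inv(np.array(c["extrinsics"]))
    v,u=np.mgrid[:480,:640]
    P=np.stack([(u-c["cx"])/c["fx"]*dep,(v-c["cy"])/c["fy"]*dep,dep],-1)
    return P@T[:3,:3].T+T[:3,3]
def proj(cam,p):
    c=robot.calibration(cam);E=np.array(c["extrinsics"]);q=E[:3,:3]@np.array(p)+E[:3,3]
    return c["fx"]*q[0]/q[2]+c["cx"],c["fy"]*q[1]/q[2]+c["cy"]
E
python3 - <<'E'
from h import *
for n in("top","scene"):
    p,d=robot.read_camera(n);cv2.imwrite(f"pics/{n}0.png",p);np.save(n+"0.npy",d)
    print(n,np.linalg.inv(robot.calibration(n)["extrinsics"]).round(3).tolist(),robot.calibration(n)["fx"])
s=robot.read_state();print({k:np.round(v,3).tolist() for k,v in s.items()},R.from_rotvec(s["orientation"]).as_matrix().round(2).tolist())
E
```

```text
top [[0.005, -0.984, 0.177, 0.297], [-1.0, -0.008, -0.014, 0.025], [0.015, -0.176, -0.984, 1.425], [0.0, 0.0, 0.0, 1.0]] 614.5534046146988
scene [[0.847, -0.215, 0.486, -0.127], [-0.531, -0.382, 0.756, -1.0], [0.023, -0.899, -0.438, 0.643], [0.0, 0.0, 0.0, 1.0]] 589.3000411684824
{'t': 0.1, 'q': [-1.19, 0.131, 1.489, 0.0, 1.523, -0.085], 'dq': [-0.0, -0.001, -0.001, 0.002, -0.001, -0.001], 'joint_torque': [0.002, -56.135, -49.31, 0.077, 0.029, -0.0], 'tool_pos': [0.269, -0.536, 0.404], 'orientation': [-3.055, -0.725, 0.0], 'force': [-0.634, -0.158, 0.059], 'wrist_torque': [0.024, -0.017, -0.037], 'gripper_force': 0.0, 'opening': 0.093} [[0.89, 0.45, -0.0], [0.45, -0.89, 0.0], [0.0, -0.0, -1.0]]
```

View pics/top0.png

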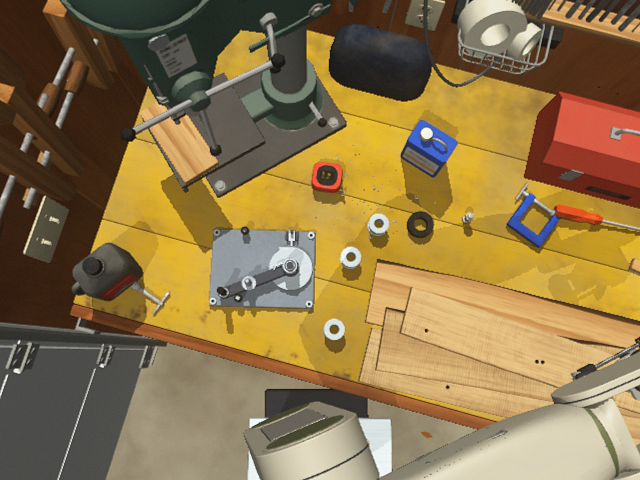

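View pics/scene0.png

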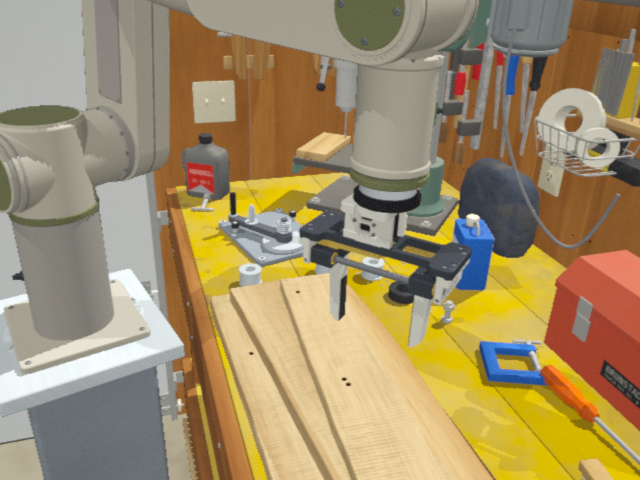

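The top view shows the tensioner plate at (262,270), with the post near (222,294), the spindle near (250,284) and the pivot boss at (290,267). Three things look like the idler: (378,224), (351,257) and (334,329). The one at (378,224) looks farthest from the base. I'll check that by measurement and one crop.

```bash
python3 - <<'E'
from h import *
p=cv2.imread("pics/top0.png");d=np.load("top0.npy");P=pts("top",d)
h=cv2.cvtColor(p,cv2.COLOR_BGR2HSV)
for (u,v) in((378,224),(351,257),(334,329)):
    w=np.s_[v-18:v+18,u-18:u+18];Q=P[w];m=(Q[...,2]>.024)&(Q[...,2]<.045)
    ys,xs=np.nonzero(m);(cx,cy),(a,b),_=cv2.fitEllipse(cv2.convexHull(np.c_[xs,ys].astype(np.float32)))
    c=ray("top",cx+u-18,cy+v-18,.034);print((u,v),m.sum(),c.round(4),np.hypot(*c[:2]).round(3),np.median(Q[m][:,2]).round(4),a,b)
# heights on tensioner
w=np.s_[225:315,205:320];Q=P[w];z=Q[...,2]
for lo,hi,n in((.088,.115,"post"),(.07,.0875,"spindle/boss"),(.034,.046,"arm")):
    m=((z>lo)&(z<hi)).astype(np.uint8);k,l,st,ce=cv2.connectedComponentsWithStats(m)
    for i in range(1,k):
        if st[i,4]>8: print(n,st[i].tolist(),ce[i]+[205,225],Q[l==i].mean(0).round(4))
m=(z>.005)&(z<.02);ys,xs=np.nonzero(m);r=cv2.minAreaRect(Q[m][:,:2].astype(np.float32)*1000);print("plate",r)
a=cv2.resize(p[225:315,205:320],None,fx=5,fy=5,interpolation=cv2.INTER_CUBIC)
b=cv2.resize(p[204:294,340:400],None,fx=3.6,fy=5,interpolation=cv2.INTER_CUBIC)
cv2.imwrite("pics/c1.png",np.hstack([a,b]))
E
```

```text
(378, 224) 263 [ 0.5923 -0.1338  0.034 ] 0.607 0.0338 19.72481918334961 20.07489776611328
(351, 257) 274 [ 0.5134 -0.0688  0.034 ] 0.518 0.0337 20.21482276916504 20.46826934814453
(334, 329) 281 [ 0.3488 -0.0308  0.034 ] 0.35 0.0336 20.794864654541016 21.1859188079834
post [12, 62, 8, 8, 49] [220.53061224 290.36734694] [0.4281 0.217  0.0984]
spindle/boss [81, 36, 12, 12, 79] [290.75949367 266.11392405] [0.4853 0.067  0.0749]
spindle/boss [39, 53, 7, 7, 35] [247.28571429 281.14285714] [0.4506 0.1618 0.0798]
arm [36, 2, 8, 7, 32] [244.625   230.21875] [0.5731 0.1753 0.0366]
arm [19, 38, 75, 39, 677] [256.10487445 281.40177253] [0.4548 0.1458 0.0399]
arm [13, 69, 5, 5, 10] [220.  295.9] [0.4214 0.2262 0.0401]
plate ((487.84552001953125, 137.26315307617188), (208.60960388183594, 267.86651611328125), 0.34501174092292786)
```

View pics/c1.png

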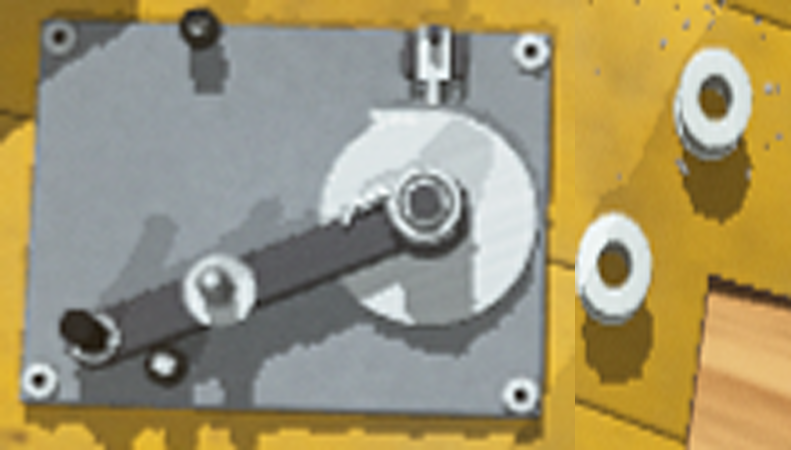

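The crop confirms it: the idler at (378,224), world (0.592,-0.134), is the farthest of the three at 0.607 m. It's an open ring like the others. The arm's line runs from pivot (0.485,0.067) to post (0.428,0.217), which gives 160 mm as described. First I'll turn the tool so it closes across the arm.

Request:
{"name": "apply_moves", "arguments": {
  "series": [
    [[0,0,0],[0,0,-0.122]],
    [[0,0,0],[0,0,-0.122]],
    [[0,0,0],[0,0,-0.122]],
    [[0,0,0],[0,0,-0.122]],
    [[0,0,0],[0,0,-0.122]],
    [[0,0,0],[0,0,-0.122]],
    [[0,0,0],[0,0,-0.122]],
    [[0,0,0],[0,0,-0.122]],
    [[0,0,0],[0,0,-0.122]],
    [[0,0,0],[0,0,-0.122]],
    [[0,0,0],[0,0,-0.122]],
    [[0,0,0],[0,0,-0.122]]
  ],
  "claw": 0.8
}}

```text
t: 1.1
tool_pos: [0.2694, -0.5359, 0.4041]
orientation: [-1.781, -2.587, -0.001]
force: [0.6, 0.9, -0.1]
opening: 0.0746
gripper_force: 0.0
```

```bash
cat >> h.py <<'E'
def go(p,yaw=None):
    s=robot.read_state();M=R.from_rotvec(s["orientation"]);m=M.as_matrix()
    print("t",s["t"],"pos",np.round(s["tool_pos"],4),"z",m[:,2].round(3),"yaw",np.degrees(np.arctan2(m[1,1],m[0,1])).round(2),"F",np.round(s["force"],1),"op",s["opening"],"g",s["gripper_force"])
    print("tool delta mm",(M.inv().apply(np.array(p)-s["tool_pos"])*1000).round(1))
    if yaw is not None:
        a=np.radians(yaw);G=np.array([[-np.sin(a),np.cos(a),0],[np.cos(a),np.sin(a),0],[0,0,-1]]).T
        print("turn",(M.inv()*R.from_matrix(G)).as_rotvec().round(4))
E
python3 - <<'E'
from h import *
for n,u,v,z in(("post",220.53,290.37,.1),("boss",290.76,266.11,.078),("spin",247.286,281.14,.081)): print(n,ray("top",u,v,z).round(4))
go([.592,-.134,.40],20.8)
E
```

```text
post [0.4279 0.2168 0.1   ]
boss [0.4849 0.0669 0.078 ]
spin [0.4505 0.1617 0.081 ]
t 1.1 pos [ 0.2694 -0.5359  0.4041] z [-0.     0.001 -1.   ] yaw 20.92 F [ 0.6  0.9 -0.1] op 0.07461649866460694 g 0.0
tool delta mm [260.3 444.8   4.4]
turn [-0.0001 -0.0011  0.002 ]
```

Request:
{"name": "apply_moves", "arguments": {
  "series": [
    [[20,35,0],[0,0,0]],
    [[20,35,0],[0,0,0]],
    [[20,35,0],[0,0,0]],
    [[20,35,0],[0,0,0]],
    [[20,35,0],[0,0,0]],
    [[20,35,0],[0,0,0]],
    [[20,35,0],[0,0,0]],
    [[20,35,0],[0,0,0]],
    [[20,35,0],[0,0,0]],
    [[20,35,0],[0,0,0]],
    [[20,35,0],[0,0,0]],
    [[10,12,20],[0,0,0]]
  ]
}}

```text
t: 2.1
tool_pos: [0.5637, -0.1777, 0.3885]
orientation: [1.782, 2.58, 0.005]
force: [0.8, -1.4, 0.5]
opening: 0.0741
gripper_force: 0.0
```

```bash
python3 - <<'E'
from h import *
go([.5923,-.1338,.19],20.8)
E
```

```text
t 2.1 pos [ 0.5637 -0.1777  0.3885] z [ 0.007 -0.001 -1.   ] yaw 20.74 F [ 0.8 -1.4  0.5] op 0.07414858404544822 g 0.0
tool delta mm [ 31.6  41.1 198.7]
turn [ 0.0062  0.0035 -0.001 ]
```

Request:
{"name": "apply_moves", "arguments": {
  "series": [
    [[16,22,30],[0,0,0]],
    [[16,22,30],[0,0,0]],
    [[0,0,30],[0,0,0]],
    [[0,0,30],[0,0,0]],
    [[0,0,0],[0,0,0]],
    [[0,0,0],[0,0,0]],
    [[0,0,0],[0,0,0]]
  ]
}}

```text
t: 2.68
tool_pos: [0.5908, -0.1362, 0.2663]
orientation: [1.789, 2.581, 0.001]
force: [0.1, -0.6, 0.6]
opening: 0.0745
gripper_force: 0.0
```

```bash
python3 - <<'E'
from h import *
go([.5923,-.1338,.19],20.8)
E
```

```text
t 2.6833 pos [ 0.5908 -0.1362  0.2663] z [ 0.001 -0.    -1.   ] yaw 20.55 F [ 0.1 -0.6  0.6] op 0.07452349187202156 g 0.0
tool delta mm [ 1.8  2.2 76.3]
turn [ 0.001   0.0008 -0.0044]
```

Request:
{"name": "apply_moves", "arguments": {
  "series": [
    [[2,2,25],[0,0,0]],
    [[0,0,25],[0,0,0]],
    [[0,0,16],[0,0,0]],
    [[0,0,9],[0,0,0]],
    [[0,0,0],[0,0,0]],
    [[0,0,0],[0,0,0]],
    [[0,0,0],[0,0,0]]
  ]
}}

```text
t: 3.27
tool_pos: [0.5926, -0.1338, 0.1923]
orientation: [1.788, 2.579, 0.002]
force: [0.8, -1.1, -0.9]
opening: 0.0745
gripper_force: 0.0
```

Request:
{"name": "apply_moves", "arguments": {
  "series": [
    [[0,0,0],[0,0,0]],
    [[0,0,0],[0,0,0]],
    [[0,0,0],[0,0,0]],
    [[0,0,0],[0,0,0]],
    [[0,0,0],[0,0,0]],
    [[0,0,0],[0,0,0]],
    [[0,0,0],[0,0,0]],
    [[0,0,0],[0,0,0]],
    [[0,0,0],[0,0,0]],
    [[0,0,0],[0,0,0]]
  ],
  "claw": 0.4,
  "newtons": 20
}}

```text
t: 4.1
tool_pos: [0.5916, -0.1333, 0.19]
orientation: [1.789, 2.582, 0.0]
force: [-1.6, 0.6, 5.1]
opening: 0.0472
gripper_force: 20.0
```

```bash
python3 - <<'E'
from h import *
go([.5923,-.1338,.19],20.8)
E
```

```text
t 4.1 pos [ 0.5916 -0.1333  0.19  ] z [ 0. -0. -1.] yaw 20.57 F [-1.6  0.6  5.1] op 0.047208231763648724 g 20.000549317337573
tool delta mm [-0.7  0.4  0. ]
turn [ 0.0002  0.0002 -0.004 ]
```

Request:
{"name": "apply_moves", "arguments": {
  "series": [
    [[0,0,-25],[0,0,0]],
    [[0,0,-40],[0,0,0]],
    [[0,0,-40],[0,0,0]],
    [[30,0,-25],[0,0,0]],
    [[38,-4,-10],[0,0,0]],
    [[40,-4,0],[0,0,0]],
    [[40,-4,0],[0,0,0]],
    [[40,-4,0],[0,0,0]],
    [[40,-4,0],[0,0,0]],
    [[40,-4,0],[0,0,0]],
    [[40,-4,0],[0,0,0]],
    [[17,-2,0],[0,0,0]]
  ]
}}

```text
t: 5.1
tool_pos: [0.4469, 0.1636, 0.329]
orientation: [-1.785, -2.582, -0.0]
force: [-0.9, -0.5, -1.5]
opening: 0.0472
gripper_force: 20.0
```

Request:
{"name": "apply_moves", "arguments": {
  "series": [
    [[0,0,0],[0,0,0]],
    [[0,0,0],[0,0,0]],
    [[0,0,0],[0,0,0]],
    [[0,0,0],[0,0,0]]
  ]
}}

```text
t: 5.43
tool_pos: [0.4497, 0.1596, 0.3295]
orientation: [1.791, 2.581, -0.001]
force: [-0.9, 0.4, -1.5]
opening: 0.0469
gripper_force: 20.0
```

```bash
python3 - <<'E'
from h import *
go([.45,.161,.29],20.8)
p,d=robot.read_camera("scene");s,ds=robot.read_camera("top")
u,v=map(int,proj("scene",(.45,.161,.1)));print(u,v)
a=cv2.resize(p[v-75:v+75,u-100:u+100],None,fx=4,fy=4);cv2.imwrite("pics/c2.png",a)
E
```

```text
t 5.4333 pos [0.4497 0.1596 0.3295] z [-0. -0. -1.] yaw 20.5 F [-0.9  0.4 -1.5] op 0.0468956422744241 g 19.999661659821868
tool delta mm [ 1.2  0.8 39.5]
turn [-0.0003  0.0003 -0.0053]
251 197
```

View pics/c2.png

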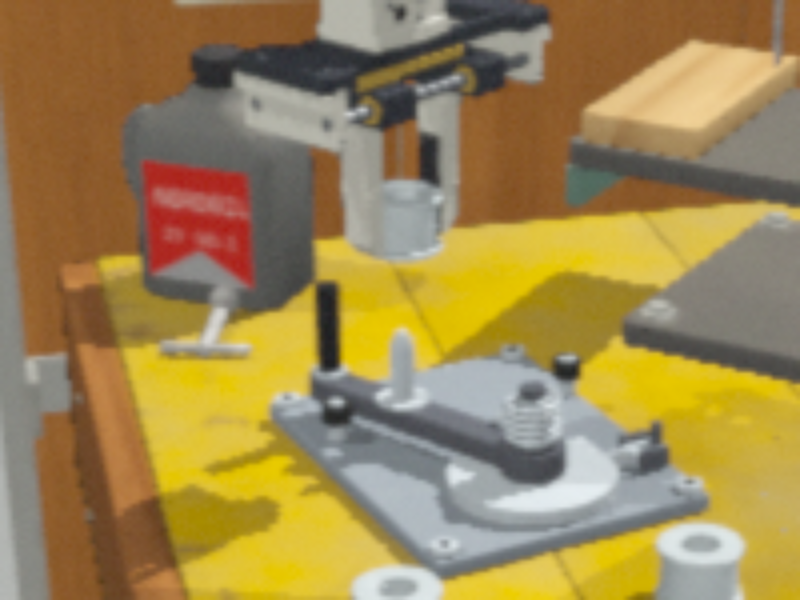

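The idler hangs upright between the fingers over the spindle. In the crop its lower rim is centred near (405,245), with the spindle tip at (402,330). I'll check the offset across the view numerically.

```bash
python3 - <<'E'
from h import *
o=np.array([151,122])
tip=(np.array([402,331])+.5)/4+o-.5; low=(np.array([402.5,340])+.5)/4+o-.5
print("tip obs",tip,"pred",proj("scene",(.45,.161,.085)),proj("scene",(.4505,.1617,.085)))
b=proj("scene",(.4497,.1596,.1395+.034));print("idler top obs",(np.array([412,190])+.5)/4+o-.5,"pred",b, "bottom", proj("scene",(.4497,.1596,.1395)),"obs",(np.array([404,246])+.5)/4+o-.5)
E
```

```text
tip obs [251.125 204.375] pred (np.float64(251.921062387218), np.float64(203.76892385258753)) (np.float64(251.975238541836), np.float64(203.6268368680674))
idler top obs [253.625 169.125] pred (np.float64(251.29384422969898), np.float64(168.8241094018187)) bottom (np.float64(251.5995865018706), np.float64(182.5708511827966)) obs [251.625 183.125]
```

Request:
{"name": "apply_moves", "arguments": {
  "series": [
    [[2,1,20],[0,0,0]],
    [[0,0,20],[0,0,0]],
    [[0,0,10],[0,0,0]],
    [[0,0,5],[0,0,0]],
    [[0,0,5],[0,0,0]],
    [[0,0,5],[0,0,0]],
    [[0,0,5],[0,0,0]],
    [[0,0,0],[0,0,0]],
    [[0,0,0],[0,0,0]],
    [[0,0,0],[0,0,0]]
  ]
}}

```text
t: 6.37
tool_pos: [0.4497, 0.1628, 0.2603]
orientation: [1.789, 2.582, 0.001]
force: [-0.4, 0.4, -1.3]
opening: 0.0472
gripper_force: 20.0
```

```bash
python3 - <<'E'
from h import *
go([.45,.161,.232],20.8)
E
```

```text
t 6.3667 pos [0.4497 0.1628 0.2603] z [ 0.001  0.    -1.   ] yaw 20.57 F [-0.4  0.4 -1.3] op 0.04715610157140041 g 19.999683410860598
tool delta mm [-1.8 -0.4 28.3]
turn [ 0.0008  0.0001 -0.004 ]
```

Request:
{"name": "apply_moves", "arguments": {
  "series": [
    [[-1,0,6],[0,0,0]],
    [[0,0,6],[0,0,0]],
    [[0,0,6],[0,0,0]],
    [[0,0,4],[0,0,0]],
    [[0,0,3],[0,0,0]],
    [[0,0,2],[0,0,0]],
    [[0,0,0],[0,0,0]],
    [[0,0,0],[0,0,0]],
    [[0,0,0],[0,0,0]]
  ]
}}

```text
t: 7.12
tool_pos: [0.4499, 0.1618, 0.2329]
orientation: [1.789, 2.582, 0.0]
force: [-0.3, -0.6, -1.0]
opening: 0.0471
gripper_force: 20.0
```

```bash
python3 - <<'E'
from h import *
go([.45,.161,.232],20.8)
E
```

```text
t 7.1167 pos [0.4499 0.1618 0.2329] z [ 0.  0. -1.] yaw 20.57 F [-0.3 -0.6 -1. ] op 0.04705141107154782 g 19.999765874817967
tool delta mm [-0.8 -0.2  0.9]
turn [ 0.0003  0.     -0.004 ]
```

Request:
{"name": "apply_moves", "arguments": {
  "series": [
    [[0,0,1],[0,0,0]],
    [[0,0,0],[0,0,0]],
    [[0,0,0],[0,0,0]]
  ]
}}

```text
t: 7.37
tool_pos: [0.45, 0.1618, 0.232]
orientation: [1.789, 2.582, 0.001]
force: [1.0, 1.0, 0.4]
opening: 0.0473
gripper_force: 20.0
```

Request:
{"name": "apply_moves", "arguments": {
  "series": [
    [[0,0,0],[0,0,0]],
    [[0,0,0],[0,0,0]],
    [[0,0,0],[0,0,0]],
    [[0,0,0],[0,0,0]],
    [[0,0,0],[0,0,0]],
    [[0,0,0],[0,0,0]],
    [[0,0,-20],[0,0,0]],
    [[0,0,-35],[0,0,0]],
    [[0,0,-35],[0,0,0]],
    [[0,0,0],[0,0,0]],
    [[0,0,0],[0,0,0]]
  ],
  "claw": 0.8
}}

```text
t: 8.28
tool_pos: [0.4509, 0.162, 0.3245]
orientation: [1.787, 2.579, 0.007]
force: [-0.4, -0.1, -0.4]
opening: 0.0739
gripper_force: 0.0
```

```bash
python3 - <<'E'
from h import *
go([.428,.217,.24],20.8)
p,d=robot.read_camera("scene")
cv2.imwrite("pics/c3.png",cv2.resize(p[150:300,151:351],None,fx=4,fy=4))
E
```

```text
t 8.2833 pos [0.4509 0.162  0.3245] z [ 0.006  0.001 -1.   ] yaw 20.57 F [-0.4 -0.1 -0.4] op 0.07388701909566661 g 0.0
tool delta mm [59.6 -2.6 84.5]
turn [ 0.0056  0.0007 -0.004 ]
```

View pics/c3.png

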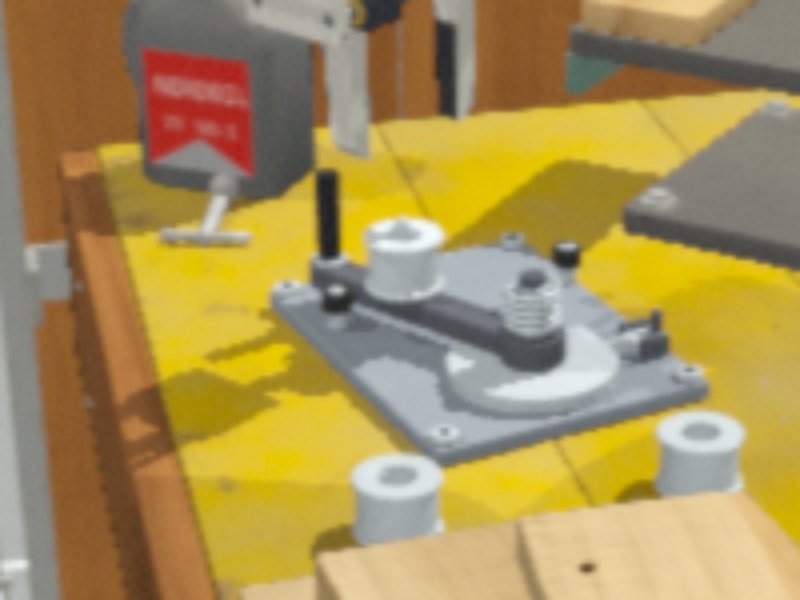

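The idler sits flat and fully down on the seat, over the spindle at crop (405,260). The arm is still at rest and the post is at (328,215). Next I'll move over the post.

Request:
{"name": "apply_moves", "arguments": {
  "series": [
    [[20,-1,0],[0,0,0]],
    [[20,-1,0],[0,0,0]],
    [[18,0,0],[0,0,0]],
    [[0,0,0],[0,0,0]],
    [[0,0,20],[0,0,0]],
    [[0,0,25],[0,0,0]],
    [[0,0,25],[0,0,0]],
    [[0,0,10],[0,0,0]],
    [[0,0,0],[0,0,0]],
    [[0,0,0],[0,0,0]],
    [[0,0,0],[0,0,0]]
  ]
}}

```text
t: 9.25
tool_pos: [0.4282, 0.2154, 0.2428]
orientation: [1.789, 2.582, 0.002]
force: [-0.0, 0.2, 0.5]
opening: 0.0743
gripper_force: 0.0
```

```bash
python3 - <<'E'
from h import *
go([.428,.217,.238],20.8)
E
```

```text
t 9.25 pos [0.4282 0.2154 0.2428] z [ 0.001  0.    -1.   ] yaw 20.56 F [-0.   0.2  0.5] op 0.07431810078360616 g 0.0
tool delta mm [1.6 0.4 4.8]
turn [ 0.0012  0.     -0.0042]
```

Request:
{"name": "apply_moves", "arguments": {
  "series": [
    [[1.5,0.5,5],[0,0,0]],
    [[0,0,0],[0,0,0]],
    [[0,0,0],[0,0,0]],
    [[0,0,0],[0,0,0]],
    [[0,0,0],[0,0,0]],
    [[0,0,0],[0,0,0]],
    [[0,0,0],[0,0,0]],
    [[0,0,0],[0,0,0]],
    [[0,0,0],[0,0,0]],
    [[0,0,0],[0,0,0]],
    [[0,0,0],[0,0,0]],
    [[0,0,0],[0,0,0]]
  ],
  "claw": 0,
  "newtons": 20
}}

```text
t: 10.25
tool_pos: [0.4278, 0.217, 0.2368]
orientation: [1.789, 2.582, 0.001]
force: [3.8, 1.9, -2.7]
opening: 0.0158
gripper_force: 20.0
```

```bash
python3 - <<'E'
from h import *
go([.428,.217,.238],20.8)
E
```

```text
t 10.25 pos [0.4278 0.217  0.2368] z [ 0.001  0.    -1.   ] yaw 20.56 F [ 3.8  1.9 -2.7] op 0.0157756490399318 g 19.998764097690582
tool delta mm [-0.1  0.2 -1.2]
turn [ 0.001  -0.0001 -0.0041]
```

The post is gripped at an opening of 15.8 mm. Now I'll push it round the arc, turning the tool with the arm.

Request:
{"name": "apply_moves", "arguments": {
  "series": [
    [[-0.1,6.4,0],[0,0,0.04]],
    [[-0.1,6.4,0],[0,0,0.04]],
    [[-0.1,6.4,0],[0,0,0.04]],
    [[-0.1,6.4,0],[0,0,0.04]],
    [[-0.1,6.4,0],[0,0,0.04]],
    [[-0.1,6.4,0],[0,0,0.04]],
    [[-0.1,6.4,0],[0,0,0.04]],
    [[-0.1,6.4,0],[0,0,0.04]],
    [[-0.1,6.4,0],[0,0,0.04]],
    [[-0.1,6.4,0],[0,0,0.04]],
    [[0,0,0],[0,0,0]],
    [[0,0,0],[0,0,0]]
  ],
  "newtons": 25
}}

```text
t: 11.25
tool_pos: [0.4896, 0.2281, 0.2367]
orientation: [-2.264, -2.173, 0.002]
force: [-7.2, 5.4, 5.4]
opening: 0.0157
gripper_force: 25.0
```

```bash
cat >> h.py <<'E'
def arc(th):
    a=np.radians(20.8);s=robot.read_state();p=np.array(s["tool_pos"])[:2]-[.485,.067]
    print("arm",a-np.arctan2(-p[0],p[1])*1 if 0 else (a+np.arctan2(p[0],p[1])),"r",np.hypot(*p))
    go([.485+.16*np.sin(th-a),.067+.16*np.cos(th-a),.237],20.8-np.degrees(th))
E
python3 - <<'E'
from h import *
arc(.75)
E
```

```text
arm 0.3912883909151862 r 0.16113560093294935
t 11.25 pos [0.4896 0.2281 0.2367] z [-0.003  0.001 -1.   ] yaw -2.35 F [-7.2  5.4  5.4] op 0.015693573490682136 g 25.0008362531662
tool delta mm [-10.6  56.3  -0.4]
turn [-0.0031 -0.0006  0.346 ]
```

Request:
{"name": "apply_moves", "arguments": {
  "series": [
    [[-0.1,6.4,0],[0,0,0.04]],
    [[-0.1,6.4,0],[0,0,0.04]],
    [[-0.1,6.4,0],[0,0,0.04]],
    [[-0.1,6.4,0],[0,0,0.04]],
    [[-0.1,6.4,0],[0,0,0.04]],
    [[-0.1,6.4,0],[0,0,0.04]],
    [[-0.1,6.4,0],[0,0,0.04]],
    [[-0.1,6.4,0],[0,0,0.04]],
    [[-0.1,6.4,0],[0,0,0.04]],
    [[0,0,0],[0,0,0]],
    [[0,0,0],[0,0,0]],
    [[0,0,0],[0,0,0]]
  ]
}}

```text
t: 12.25
tool_pos: [0.5453, 0.2166, 0.2368]
orientation: [-2.616, -1.733, 0.001]
force: [-5.3, 8.9, 2.1]
opening: 0.0154
gripper_force: 25.0
```

Request:
{"name": "apply_moves", "arguments": {
  "series": [
    [[0,0,0],[0,0,0]],
    [[0,0,0],[0,0,0]],
    [[0,0,0],[0,0,0]],
    [[0,0,0],[0,0,0]],
    [[0,0,0],[0,0,0]],
    [[0,0,0],[0,0,0]]
  ]
}}

```text
t: 12.75
tool_pos: [0.5452, 0.2166, 0.2368]
orientation: [-2.615, -1.734, 0.001]
force: [-5.3, 10.0, 3.0]
opening: 0.0156
gripper_force: 25.0
```

```bash
python3 - <<'E'
from h import *
arc(.75)
p,d=robot.read_camera("scene")
q,d=robot.read_camera("top")
cv2.imwrite("pics/c4.png",np.hstack([cv2.resize(p[150:300,181:331],None,fx=2.6,fy=2.6),cv2.resize(q[205:325,200:320],(390,390))]))
arc(.75)
E
```

```text
arm 0.7455668984015495 r 0.16128451126010132
t 12.75 pos [0.5452 0.2166 0.2368] z [-0.003  0.003 -1.   ] yaw -22.92 F [-5.3 10.   3. ] op 0.015558870812525967 g 25.00057876110077
tool delta mm [-1.3  0.7 -0.2]
turn [-0.0034 -0.0016 -0.0131]
arm 0.7455757489548078 r 0.16125908890456236
t 12.85 pos [0.5452 0.2166 0.2368] z [-0.003  0.003 -1.   ] yaw -22.93 F [-5.  10.8  1.9] op 0.01567859808905276 g 25.00052511692047
tool delta mm [-1.2  0.7 -0.2]
turn [-0.0035 -0.0016 -0.0132]
```

View pics/c4.png

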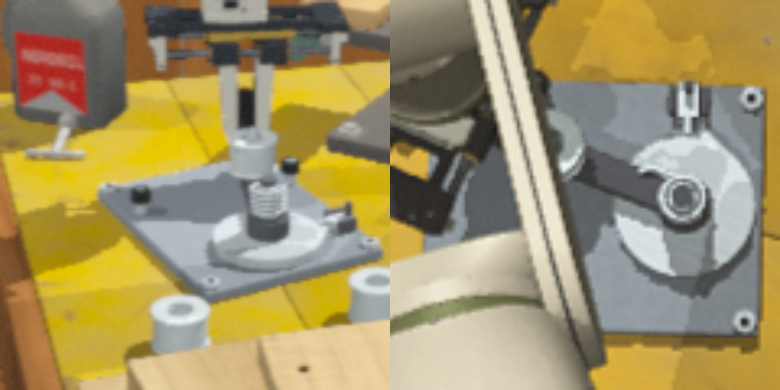

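The arm is held still at about 0.75 rad. The tangential force of about 8.6 N matches the spring, the idler is still seated, and the pawl looks home at (690,100). I'm handing the job in.

```bash
python3 -c "
from plant import robot
print(robot.close_job())"
```

```text
the job is handed in; nothing more can be done
None
```

The idler is fully down on the spindle, and I handed the job in with the gripper on the post, holding the arm still at about 0.75 rad, past the click; the simulator returned no verdict.

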